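# Fit the test gauge to the bench air block and open its valve

### The arm

A 7-joint arm with a two-finger parallel gripper is mounted at the origin on a cart in front of the work surface, level with it; the furniture and walls round the work are solid. World frame = base frame: x ahead of the robot, y to its left, z up, the work surface at z = 0. Lengths are in mm, angles in degrees, forces in N, time in s.
With the tool pointing down it reaches from about 425 to 1025 mm from the base axis. Payload 9.4 kg.
Tool frame: the origin (TCP) lies between the finger pads; the fingertips stand 14 mm ahead of it and the grasp point (between the pads) lies 5 mm behind it (finger_overhang is the distance from the TCP to the fingertips, in mm); x points along the fingers, y is the direction in which the jaws open and shut, and the axes are right-handed (so a half turn about x gives the same grasp; the last joint's range is limited). The gripper opens to 93 mm and grips with 3 to 60 N. Pads are 15 mm wide; open, the fingers measure 128 mm over their backs; the gripper's body (75 mm by 188 mm) begins 65 mm behind the grasp point.
Start: joints at [-70.227, 34.337, -0.143, 91.639, 0.103, 54.024, -4.572], TCP at [296.821, 661.454, 232.618] pointing down, gripper open.
Joint ranges: [-147.43, 147.43], [-19.82, 112.94], [-74.19, 73.91], [6.32, 146.72], [-59.91, 239.91], [6.04, 106.73], [-150.56, 150.56]. Speed limits (degrees/s): [127.2, 127.2, 172.46, 172.46, 180, 180, 180].

### API

Orientations are given as a 3x3 rotation matrix whose columns are the frame's x, y, z axes.
In Python, from workcell import * gives the robot as it stands.
- The arm moves only by the shell command python3 -m jog 'ROWS' [OPENING] [FORCE]. ROWS is JSON, a list that holds one entry, the list of rows, each a list of 6 numbers: the shift along the tool's x, y, z in mm, then the turn, a rotation vector about the tool's x, y, z in degrees. In form: [[[x, y, z, rx, ry, rz], ...]]. A call has 1 to 8 rows; each row shifts and turns the commanded pose from where the row before left it, along the tool's axes as they then stand; what a row does not reach is not made up. A row lasts 1/12 s, in which the tool goes at most 41.7 mm and 7.16 degrees, less where a joint would pass 70% of its speed; a pose out of reach is approached as far as the arm can. A call is refused whole if a number of a shift passes 41.7 or a number of a turn 7.16, either way. A call with a gripper value outside its range is refused whole. OPENING is the closure in counts, from 0 (fully open) to 255 (shut), set as the call begins (- or left out, the last holds). The fingers move at their own pace and stop on an object; FORCE is the grip in N (left out, the last holds). Time passes only in rows, so rows that do not move let the fingers close. It gives the time, the measured TCP pose, the force and the opening at its end, in the units of the state.
- get_obs(): the state, without advancing time (a new reading comes with each control period).
- camera(name): name is "scene" or "top"; returns a dict with "frame" (420x560x3 uint8, red, green, blue), "z_map" (420x560 float32, mm along the optical axis (not along the pixel's ray), 0 where there is no reading), "fx", "fy", "cx", "cy" (pixels), "R" (3x3) and "t" (3): a world point X has camera coordinates R X + t. Camera axes: x right, y down, z forward; pixel columns grow to the right and rows downward; lengths in mm; the calibration is good to about 2 mm. A picture is of the moment at which its call begins.
- hand_in(): hands the job in, once; it reports no verdict.
The state is a dict: "time_s": time; "q": joint angles; "dq": joint speeds; "tau": joint torques, N m; "position": TCP position; "orientation": TCP orientation; "contact_force": force on the tool from outside, world axes, zero at the start; "ft_torque": the same for the moment, N m; "grip_width": finger opening in mm.
Only numpy, scipy, OpenCV 4.12 (cv2) and the standard library are available. Lean on these libraries where they do the work, as an engineer would, in place of code of your own. Each camera call takes 0.05 s, during which the arm holds its last target. There are 200 camera calls.

### The job

Take the dial gauge off its double hook and push its stem into the slanted blue-ringed test port of the air block, past the stiff seal until it is fully home. Only then flip the red shut-off toggle all the way back, away from you, to open it, and leave the gauge seated. Do not drop the gauge and leave the other things on the bench where they are.

Things in the scene. Friction and masses are not known exactly. Their poses are not given: they have to be found in the camera images.
- gauge_case (a point): Centre of the gauge's round black case (44 mm across, 30 mm deep, 46 mm steel bezel and white dial on top), 77 mm from the stem's end; good to grip across its diameter. z: along the axis, stem to dial (up while it hangs). Below the case: 26 mm brass hexagon, then a 36 mm brass flange, 5 mm thick, underside 31 mm below this point: it hangs upright by that. 0.18 kg.
- stem_tip (a point): Centre of the free end of the gauge's rigid steel stem; z along the axis toward the dial. Stem 16 mm thick, 46 mm long from flange to end, the last 5 mm tapering to 11 mm. A black line round it, 30 mm from the end, comes level with the port's mouth when it is fully home.
- hook_stand: Fixed grey stand with a double hook. Origin: bench top, below the hanging gauge. Two level 7 mm prongs, 28 mm apart, upper side 95 mm high, run from the back plate (at x +62, 46 mm wide, 102 mm high) to x -37 mm, where their red tips turn up 30 mm. The stem hangs between them, the flange on top: it must rise more than 30 mm before it can be drawn off toward the stand's -x.
- port: Push-fit port: brass barrel, 33 mm across, blue ring; tilted 28 degrees toward the block's front. Origin: centre of the mouth; z out along its axis, y along the block, away from the toggle. Bore 17.6 mm, 30 mm deep, mouth coned to 25 mm over 6 mm. A sprung seal 14 mm down resists with about 10 N as the stem's end passes, then a few N of drag to the floor: the gauge's weight does not push it in.
- port_floor (a point): Centre of the floor of the port's bore, 30 mm below the mouth along the axis; the end of the stem touches it when fully home.
- air_block: Fixed aluminium air block, 160 mm long (y), 56 mm deep (x), top 50 mm above the bench; x points to its back, away from the robot. Origin: bench top under its centre. On top: the port (mouth at x -32, y +45, z 96 mm) and the toggle (pivot at x -8, y -45, z 60 mm). To its left a shelf's edge hangs 0.39 m above the bench.
- toggle (a joint): Red shut-off toggle lever, rad: near 0 = leaning 29 degrees to the block's front (-x), shut; 1.0 = leaning 29 degrees to the back (+x) against its stop, open. Pivots about the block's y; stays where it is left; 2 to 3 N at its tip moves it.
- toggle_tip (a point): End of the toggle lever, 55 mm from its pivot; the outer 30 mm is a red sleeve up to 14 mm thick.
- open_carton: Fixed open cardboard box left of the hook stand, 525 x 281 mm, walls 250 mm high: go over it or keep clear. Origin: middle of its underside; x along its long side.
- fixture: Fixed press fixture on a 255 x 170 mm plate between the hook stand and the robot's right, its red lever standing up to 206 mm high; not used. Origin: middle of its underside; x along its long side.
- spanner: Bystander: loose open-ended spanner, 150 x 25 x 8 mm, lying flat; origin at the middle of its underside.
- core_2: Bystander: loose black winding core standing upright, 62 mm across, 97 mm high; origin at the middle of its underside.
- tape_roll: Bystander: loose roll of brown tape lying flat, 101 mm across, 48 mm high; origin at the middle of its underside.
Mind the look-alikes: they are no part of the job. Of the things that look like the part that bears gauge_case, the larger one is meant.

How it is judged:
By the outcome, as a careful person would: the job done as asked, in the order asked, and still so for the second after the job is handed in, with the robot touching nothing.
It also fails if it takes over 51 s, if anything falls off the work surface, if the arm or the gripper's body presses on something with over 40 N, if the wrist force passes 120 N, or if a joint passes its speed limit or range.

## Working session

There is one attempt and no reset: what is moved stays moved. The work goes in short steps, Python scripts to look and compute and a shell command to move; the robot and the scene stay as the last step left them, time stands still between calls to the robot, and variables do not carry over. Pictures are saved under pics/ and viewed, about 8 in all and at most 12, crops included, and the job is handed in when it is done.

```bash
mkdir -p pics; ls; python3 - <<'E'
from workcell import *
import cv2,numpy as np
o=get_obs(); print({k:np.round(v,3).tolist() for k,v in o.items()})
for n in("scene","top"):
    c=camera(n); np.savez(f"pics/{n}0.npz",**c); print(n,c["fx"],c["fy"],c["cx"],c["cy"],np.round(c["R"],3).tolist(),np.round(c["t"],1))
    cv2.imwrite(f"pics/{n}0.png",cv2.resize(c["frame"][:,:,::-1],(800,600),interpolation=cv2.INTER_CUBIC))
E
```

```text
pics
{'time_s': 0.0, 'q': [-70.226, 34.387, -0.146, 91.679, 0.101, 54.024, -4.573], 'dq': [0.034, -0.145, -0.117, 0.022, -0.011, 0.06, -0.01], 'tau': [-0.001, -76.507, 1.497, -25.234, -0.052, 0.017, 0.0], 'position': [296.642, 661.035, 231.739], 'orientation': [[-0.001, 0.409, 0.912], [-0.001, 0.912, -0.409], [-1.0, -0.002, 0.0]], 'contact_force': [0.203, 0.314, 0.474], 'ft_torque': [0.021, 0.057, -0.014], 'grip_width': 92.834}
scene 423.4066906301615 423.4066906301615 276.0642697485511 214.65543976479162 [[0.52, -0.854, 0.014], [-0.59, -0.371, -0.717], [0.618, 0.364, -0.697]] [-364.3  327.7  705.1]
top 497.00961836962114 497.00961836962114 286.50598513266914 214.03285776286384 [[-0.025, -0.999, -0.023], [-0.989, 0.028, -0.144], [0.145, 0.019, -0.989]] [-109.6  554.4 1477.6]
```

View pics/scene0.png

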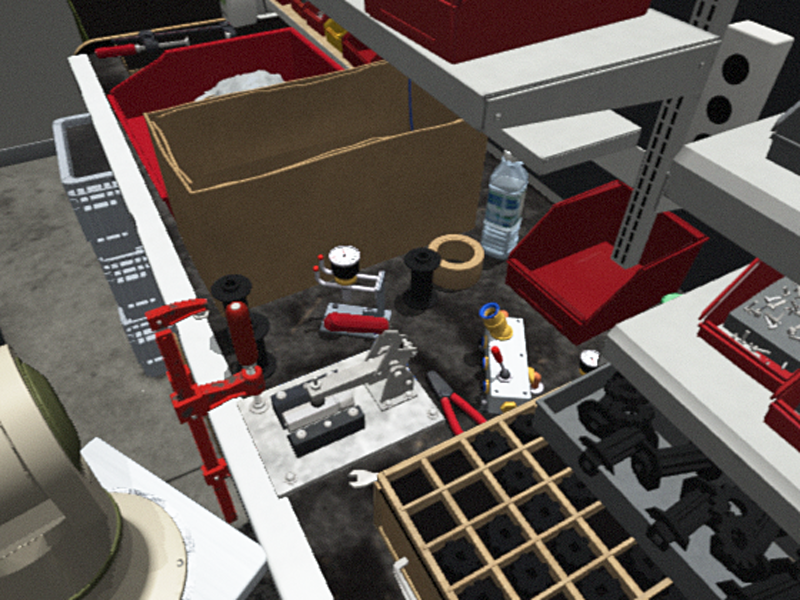

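View pics/top0.png

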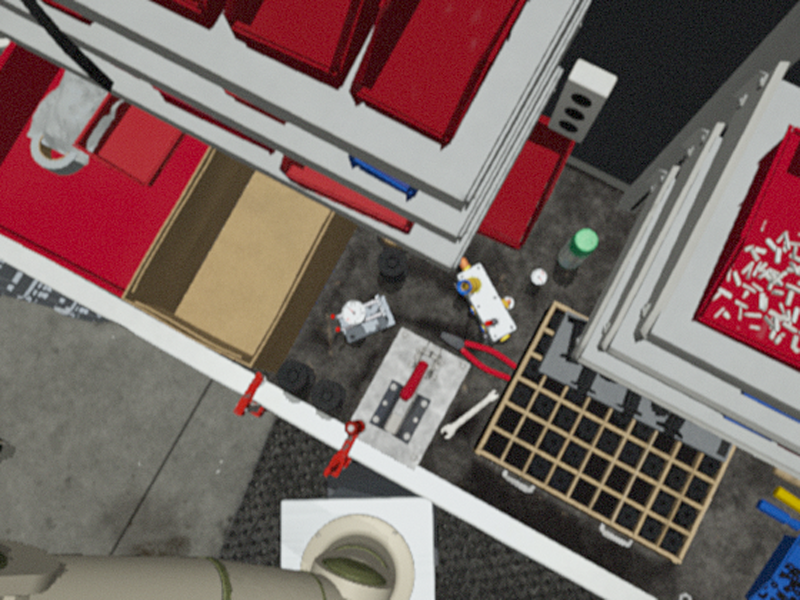

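The picture shows two gauge look-alikes. One hangs on the hook stand at scene (344,258), top (352,312). The other is smaller and stands on the bench at scene (590,358), top (539,276). I choose the hanging, larger one. The port's blue ring is at scene (490,312), top (465,287), and the red toggle at scene (497,353), top (488,323).

```bash
cat > h.py <<'E'
import numpy as np,cv2
def load(n): return dict(np.load(n))
def proj(c,X):
    p=c["R"]@np.asarray(X,float)+c["t"]; return np.array([c["fx"]*p[0]/p[2]+c["cx"],c["fy"]*p[1]/p[2]+c["cy"]])
def ray(c,u,v):
    d=c["R"].T@np.array([(u-c["cx"])/c["fx"],(v-c["cy"])/c["fy"],1.]); return -c["R"].T@c["t"],d
def onz(c,u,v,z):
    o,d=ray(c,u,v); return o+d*(z-o[2])/d[2]
def tri(c1,p1,c2,p2):
    o1,d1=ray(c1,*p1); o2,d2=ray(c2,*p2)
    s=np.linalg.lstsq(np.stack([d1,-d2],1),o2-o1,rcond=None)[0]; a=o1+d1*s[0]; b=o2+d2*s[1]
    return (a+b)/2,np.linalg.norm(a-b)
def pts(c):
    v,u=np.mgrid[:420,:560]; z=c["z_map"]; P=np.stack([(u-c["cx"])/c["fx"]*z,(v-c["cy"])/c["fy"]*z,z],-1)
    return (P-c["t"])@c["R"]
E
python3 - <<'E'
from h import *
s,t=load("pics/scene0.npz"),load("pics/top0.npz")
def crop(c,u0,v0,w,h): return cv2.resize(c["frame"][v0:v0+h,u0:u0+w,::-1],(800,300) if 0 else (400,int(400*h/w)),interpolation=cv2.INTER_CUBIC)
A=np.hstack([crop(s,210,160,80,60),crop(s,325,200,80,60)])
B=np.hstack([crop(t,220,195,60,45),crop(t,310,175,60,45)])
cv2.imwrite("pics/crop1.png",np.vstack([A,B]))
for n,c in(("s",s),("t",t)):
    P=pts(c); hsv=cv2.cvtColor(c["frame"],cv2.COLOR_RGB2HSV)
    H,S,V=[hsv[...,i].astype(int) for i in range(3)]
    inb=(P[...,2]>-10)&(P[...,2]<230)&(c["z_map"]>0)
    for nm,m in(("white",(S<40)&(V>170)),("blue",(H>100)&(H<125)&(S>120)),("red",((H<8)|(H>172))&(S>150)&(V>80))):
        k,L,st,ce=cv2.connectedComponentsWithStats((m&inb).astype(np.uint8))
        for i in range(1,k):
            if st[i,4]>=8:
                q=P[L==i]; print(n,nm,st[i],ce[i].round(1),np.median(q,0).round(0),q[:,2].max().round())
E
```

```text
s white [180   9  14   4  23] [186.8  10.3] [1503.  975.   37.] 52.0
s white [  48   38   89  175 3158] [ 93.1 131.6] [598. 584.   2.] 6.0
s white [137  49  61  22 477] [170.7  58. ] [988. 596.  92.] 110.0
s white [357 124  10   7  28] [361.2 126.5] [ 816. -169.  170.] 175.0
s white [351 155  13   7  19] [357.5 159.2] [ 815. -176.   73.] 76.0
s white [230 172  22  14 217] [240.7 178.5] [526. -14. 142.] 145.0
s white [227 188   5   3  10] [229.2 189. ] [526.  21.  95.] 99.0
s white [246 190  23  14 107] [259.2 196.8] [543. -54.  95.] 105.0
s white [224 196   4   3   9] [225.4 197.1] [499.  11.  96.] 98.0
s white [162 212   6   4  19] [164.6 213.7] [302. -12. 218.] 219.0
s white [228 212  29   8 112] [242.  216.1] [542.   0.   6.] 32.0
s white [269 217   5   6  18] [271.  219.6] [569. -65.   6.] 149.0
s white [140 218   6   4  10] [143.1 219.8] [403. 194.   7.] 10.0
s white [ 123  221   37   49 1003] [140.3 245. ] [343. 147.   2.] 96.0
s white [342 222  38  57 972] [359.4 254.7] [ 543. -302.   50.] 113.0
s white [282 237   9   7  26] [285.1 240.4] [ 454. -170.   99.] 109.0
s white [266
[... 5554 characters left out ...]
8] [363.7 135.9] [ 797. -375.   14.] 70.0
t red [380  98  23  45 128] [391.9 117.5] [ 819. -444.  132.] 143.0
t red [ 35 105   8   6  33] [ 38.  107.8] [928. 678.   5.] 13.0
t red [231 220   3   4   8] [232.2 221.2] [523.  31. 125.] 130.0
t red [340 225   5   3  11] [341.7 226. ] [ 501. -285.  112.] 116.0
t red [235 229   3   4  10] [236.  230.2] [497.  20. 122.] 127.0
t red [322 238  40  29 360] [340.4 250.8] [ 438. -286.   11.] 22.0
t red [280 253  19  27 193] [289.1 266.5] [ 384. -131.  190.] 212.0
t red [164 260  20  31 170] [173.7 276. ] [370. 221.  36.] 49.0
t red [227 295  24  39 249] [238.7 317.9] [239.  20.  99.] 221.0
t red [251 295   4   7  15] [252.7 297.9] [303. -25. 131.] 154.0
```

View pics/crop1.png

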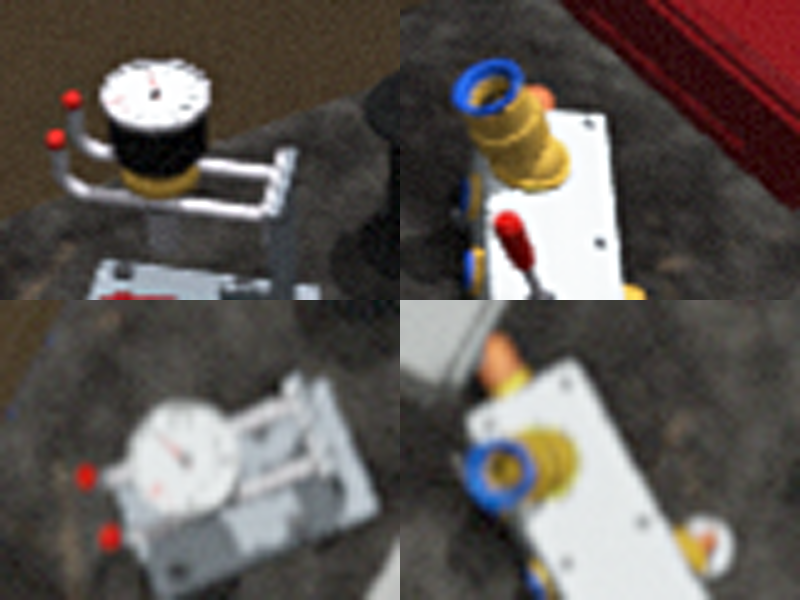

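The crops confirm it: the hanging gauge has its dial, black case and brass flange on the prongs with red tips, and the port is the tilted barrel with the blue mouth. Next I measure precisely.

```bash
python3 - <<'E'
from h import *
s,t=load("pics/scene0.npz"),load("pics/top0.npz")
def near(c,X,r): 
    v,u=np.mgrid[:420,:560]; p=proj(c,X); return np.hypot(u-p[0],v-p[1])<r
def hsvm(c): h=cv2.cvtColor(c["frame"],cv2.COLOR_RGB2HSV).astype(int); return h[...,0],h[...,1],h[...,2]
res={}
for n,c in(("s",s),("t",t)):
    P=pts(c); H,S,V=hsvm(c); z=P[...,2]
    # dial by height
    m=(z>134)&(z<155)&near(c,[526,-14,142],18)
    q=P[m]; m2=(V>110)&(S<60)&m
    cn=max(cv2.findContours(m2.astype(np.uint8),0,1)[0],key=cv2.contourArea); e=cv2.fitEllipse(cv2.convexHull(cn))
    print(n,"dial",e,"onz143",onz(c,*e[0],143).round(1),"med",np.median(q,0).round(1),m.sum()); res[n,"d"]=e[0]
    for i,X in enumerate(([521,29,124],[495,20,124])):
        m=near(c,X,6)&((H<8)|(H>172))&(S>120)&(V>70); vv,uu=np.nonzero(m); res[n,"r%d"%i]=(uu.mean(),vv.mean())
    m=near(c,[585,-234,96],13)&(H>95)&(H<128)&(S>90)
    cn=np.concatenate(cv2.findContours(m.astype(np.uint8),0,1)[0]); e=cv2.fitEllipse(cv2.convexHull(cn)); res[n,"p"]=e[0]; print(n,"ring",e)
    m=(abs(z-50)<7)&(V>140)&(S<50)&near(c,[545,-295,50],60)
    q=P[m]; r=cv2.minAreaRect(q[:,:2].astype(np.float32)); print(n,"block",r,q.mean(0).round(1))
    v=np.deg2rad(r[2]); print(cv2.boxPoints(r).round(0).tolist())
    m=near(c,[500,-286,112],9)&((H<8)|(H>172))&(S>130)&(V>70); q=P[m]; print("tog",m.sum(),q[np.argsort(-q[:,2])[:6]].mean(0).round(0),q[np.argsort(q[:,2])[:6]].mean(0).round(0))
    vv,uu=np.nonzero(m); res[n,"t"]=(uu.mean(),vv.mean())
    # shelf
    m=(z>330)&(z<480); q=P[m]
    if len(q): 
        sel=(q[:,1]>-450)&(q[:,1]<200)&(q[:,0]<800); print("shelf",sel.sum(),[ (y,q[sel&(abs(q[:,1]-y)<15)][:,0].min().round() if (sel&(abs(q[:,1]-y)<15)).any() else None) for y in range(-420,200,40)])
for k in("d","r0","r1","p","t"):
    X,e=tri(s,res["s",k],t,res["t",k]); print(k,X.round(1),e.round(1))
E
```

```text
s dial ((240.95068359375, 178.46104431152344), (14.406234741210938, 21.108888626098633), 84.50594329833984) onz143 [524.8 -15.1 143. ] med [524.1 -16.1 141.7] 276
s ring ((341.9250183105469, 216.80966186523438), (10.599247932434082, 15.355698585510254), 60.31330871582031)
s block ((554.739501953125, -287.242919921875), (161.5900421142578, 55.6700553894043), 27.11443328857422) [ 540.  -298.7   50.4]
[[470.0, -299.0], [496.0, -349.0], [639.0, -275.0], [614.0, -226.0]]
tog 44 [ 499. -283.  112.] [ 500. -291.   92.]
shelf 15531 [(-420, np.float64(401.0)), (-380, None), (-340, np.float64(760.0)), (-300, np.float64(690.0)), (-260, np.float64(621.0)), (-220, np.float64(553.0)), (-180, np.float64(553.0)), (-140, np.float64(578.0)), (-100, np.float64(600.0)), (-60, np.float64(17.0)), (-20, np.float64(42.0)), (20, np.float64(68.0)), (60, np.float64(693.0)), (100, np.float64(716.0)), (140, np.float64(740.0)), (180, np.float64(763.0))]
t dial ((247.30661010742188, 219.101806640625), (15.81131362915039, 16.311628341674805), 163.91671752929688) onz143 [524.7 -14.8 143. ] med [525.1 -14.1 141.7] 20
[... 219 characters left out ...]
9844) [ 544.8 -288.2   50.1]
[[372.0, -284.0], [602.0, -412.0], [682.0, -268.0], [452.0, -140.0]]
tog 14 [ 502. -282.  113.] [ 503. -287.  102.]
shelf 5170 [(-420, np.float64(404.0)), (-380, None), (-340, np.float64(762.0)), (-300, np.float64(692.0)), (-260, np.float64(625.0)), (-220, np.float64(554.0)), (-180, np.float64(554.0)), (-140, np.float64(578.0)), (-100, np.float64(601.0)), (-60, np.float64(30.0)), (-20, np.float64(36.0)), (20, np.float64(46.0)), (60, np.float64(64.0)), (100, np.float64(105.0)), (140, np.float64(740.0)), (180, np.float64(762.0))]
d [524.8 -14.9 142.9] 0.4
r0 [523.4  31.4 120.6] 0.2
r1 [495.9  20.5 121.8] 0.3
p [ 577.3 -237.6   98.2] 1.8
t [ 502.7 -284.9  100.9] 0.2
```

```bash
python3 -m jog '[[[-40,0,0,0,0,0],[-40,0,0,0,0,0],[-20,0,0,0,0,0],[0,-29,27,0,0,0],[0,-29,27,0,0,0],[0,-29,27,0,0,0],[0,-29,27,0,0,0],[0,-29,27,0,0,0]]]' 0
python3 -m jog '[[[0,-29,27,0,0,0],[0,-29,27,0,0,0],[0,-29,27,0,0,0],[0,-29,27,0,0,0],[0,-29,27,0,0,0],[0,-29,27,0,0,0],[0,0,0,0,0,0],[0,0,0,0,0,0]]]'
```

```text
time_s: 0.77
position: [360.8, 471.9, 332.3]
orientation: [[-0.0, 0.409, 0.912], [-0.001, 0.912, -0.409], [-1.0, -0.001, 0.0]]
contact_force: [0.7, 0.4, 0.2]
grip_width: 92.7
time_s: 1.43
position: [437.8, 246.6, 332.8]
orientation: [[0.0, 0.414, 0.91], [-0.0, 0.91, -0.414], [-1.0, -0.0, 0.0]]
contact_force: [0.1, 0.2, -0.4]
grip_width: 93.1
```

```bash
python3 -m jog '[[[0,-29,26.7,0,0,0],[0,-29,26.7,0,0,0],[0,-29,26.7,0,0,0],[0,-29,26.7,0,0,0],[0,-29,26.7,0,0,0],[0,-29,26.7,0,0,0],[0,-29.5,26.6,0,0,0],[0,0,0,0,0,0]]]'
python3 -m jog '[[[0,0,0,6.4,0,0],[0,0,0,6.4,0,0],[0,0,0,6.4,0,0],[0,0,0,6.4,0,0],[0,0,0,6.4,0,0],[0,0,0,6.4,0,0],[0,0,0,0,0,0],[0,0,0,0,0,0]]]'
python3 -c "
from workcell import *;o=get_obs();print(o['q'],o['position'])"
```

```text
time_s: 2.1
position: [526.1, -19.3, 332.7]
orientation: [[0.001, 0.415, 0.91], [-0.003, 0.91, -0.415], [-1.0, -0.002, 0.002]]
contact_force: [-0.2, -0.8, 0.4]
grip_width: 93.0
time_s: 2.77
position: [524.5, -11.6, 332.3]
orientation: [[-0.0, 0.885, 0.466], [-0.0, 0.466, -0.885], [-1.0, -0.0, -0.0]]
contact_force: [0.4, -0.1, -0.6]
grip_width: 92.9
[-21.77614862  14.6315735   21.49733931 111.62289652  -6.49497102
  54.92354004  30.5885952 ] [524.48253058 -11.64796277 332.34979967]
```

```bash
python3 -m jog '[[[10,-1.3,3,0,0,0],[30,0,0,0,0,0],[30,0,0,0,0,0],[30,0,0,0,0,0],[30,0,0,0,0,0],[20,0,0,0,0,0],[10,0,0,0,0,0],[0,0,0,0,0,0]]]'
python3 -m jog '[[[15,0,0,0,0,0],[15,0,0,0,0,0],[15,0,0,0,0,0],[8,0,0,0,0,0],[0,0,0,0,0,0],[0,0,0,0,0,0]]]'
```

```text
time_s: 3.43
position: [523.4, -16.6, 170.4]
orientation: [[-0.004, 0.887, 0.462], [-0.0, 0.462, -0.887], [-1.0, -0.004, -0.001]]
contact_force: [0.4, 0.5, 0.0]
grip_width: 93.0
time_s: 3.93
position: [524.9, -16.7, 120.2]
orientation: [[0.0, 0.887, 0.461], [0.0, 0.461, -0.887], [-1.0, 0.0, 0.0]]
contact_force: [0.6, -0.1, 1.5]
grip_width: 93.1
```

```bash
python3 -m jog '[[[0.5,0.8,-1.6,0,0,0],[0,0,0,0,0,0],[0,0,0,0,0,0]]]'
python3 -m jog '[[[0,0,0,0,0,0],[0,0,0,0,0,0],[0,0,0,0,0,0],[0,0,0,0,0,0],[0,0,0,0,0,0],[0,0,0,0,0,0],[0,0,0,0,0,0],[0,0,0,0,0,0]]]' 255 45
python3 -m jog '[[[0,0,0,0,0,0],[0,0,0,0,0,0],[0,0,0,0,0,0],[0,0,0,0,0,0]]]'
python3 - <<'E'
from workcell import *
import cv2,numpy as np
c=camera("scene");np.savez("pics/scene1.npz",**c)
cv2.imwrite("pics/s1.png",cv2.resize(c["frame"][130:250,180:340,::-1],(800,600),interpolation=cv2.INTER_CUBIC))
E
```

```text
time_s: 4.18
position: [524.9, -14.6, 119.9]
orientation: [[0.001, 0.887, 0.461], [0.0, 0.461, -0.887], [-1.0, 0.001, 0.0]]
contact_force: [-0.3, 0.4, 0.5]
grip_width: 93.1
time_s: 4.85
position: [524.8, -14.7, 119.2]
orientation: [[0.001, 0.888, 0.461], [-0.0, 0.461, -0.888], [-1.0, 0.001, 0.0]]
contact_force: [1.0, 0.7, -0.3]
grip_width: 44.6
time_s: 5.18
position: [524.7, -14.8, 119.2]
orientation: [[0.0, 0.887, 0.461], [-0.0, 0.461, -0.887], [-1.0, 0.0, 0.0]]
contact_force: [0.8, 0.1, 0.1]
grip_width: 43.2
```

View pics/s1.png

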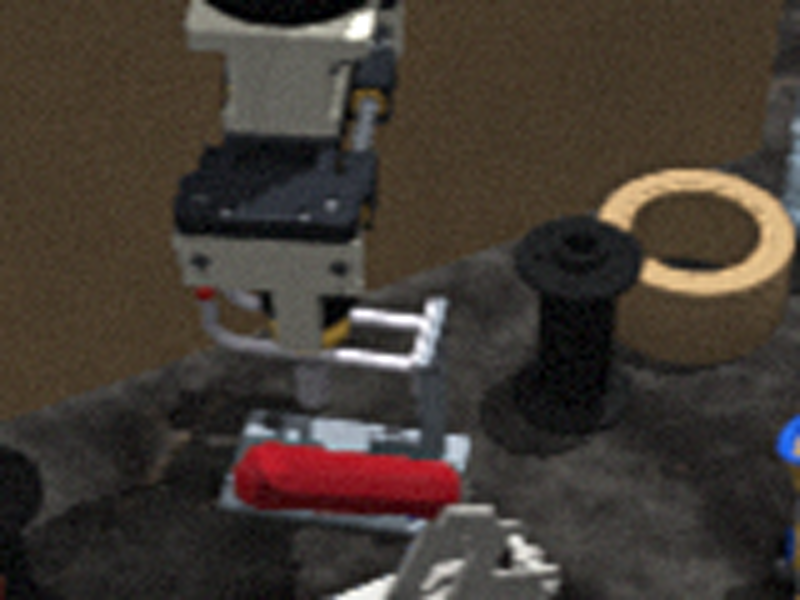

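```bash
python3 -m jog '[[[-5,0,0,0,0,0],[-10,0,0,0,0,0],[-20,0,0,0,0,0],[-25,0,0,0,0,0],[-25,0,0,0,0,0],[-25,0,0,0,0,0],[-25,0,0,0,0,0],[-15,0,0,0,0,0]]]'
python3 -m jog '[[[0,0,0,0,-4,0],[0,0,0,0,-4,0],[0,0,0,0,-4,0],[0,0,0,0,-4,0],[0,0,0,0,-4,0],[0,0,0,0,-4,0],[0,0,0,0,-4,0],[0,0,0,0,0,0]]]'
python3 -c "
from workcell import *;o=get_obs();print(o['q'].round(1) if hasattr(o['q'],'round') else o['q'],o['position'])"
```

```text
time_s: 5.9
position: [524.6, -15.2, 272.4]
orientation: [[0.002, 0.888, 0.46], [0.0, 0.46, -0.888], [-1.0, 0.002, 0.001]]
contact_force: [1.2, 0.6, -2.0]
grip_width: 43.2
time_s: 6.57
position: [523.5, -12.0, 268.6]
orientation: [[0.218, 0.885, 0.411], [-0.419, 0.465, -0.78], [-0.882, -0.002, 0.472]]
contact_force: [-1.0, 0.5, -3.2]
grip_width: 43.3
[-52.4  20.7  40.5 126.1  25.8  34.   -7.7] [523.49903627 -12.0385409  268.60011086]
```

```bash
python3 -m jog '[[[18.4,-6.9,14.9,0,0,0],[18.4,-6.9,14.9,0,0,0],[18.4,-6.9,14.9,0,0,0],[18.4,-6.9,14.9,0,0,0],[18.4,-6.9,14.9,0,0,0],[18.4,-6.9,14.9,0,0,0],[18.4,-6.9,14.9,0,0,0],[18.4,-6.9,14.9,0,0,0]]]'
python3 -m jog '[[[0,0,0,0,0,0],[0,0,0,0,0,0],[0,0,0,0,0,0]]]'
python3 - <<'E'
from workcell import *
import cv2,numpy as np
I=[]
for n,(u,v) in(("scene",(300,150)),("top",(275,160))):
    c=camera(n);np.savez(f"pics/{n}2.npz",**c); I.append(cv2.resize(c["frame"][v:v+120,u:u+80,::-1],(400,600),interpolation=cv2.INTER_CUBIC))
cv2.imwrite("pics/c2.png",np.hstack(I))
o=get_obs();print(o["q"],o["position"],o["orientation"])
E
```

```text
time_s: 7.23
position: [555.8, -197.2, 195.4]
orientation: [[0.216, 0.888, 0.405], [-0.416, 0.459, -0.785], [-0.883, 0.001, 0.469]]
contact_force: [0.6, -0.3, -1.3]
grip_width: 43.5
time_s: 7.48
position: [555.7, -195.6, 195.6]
orientation: [[0.216, 0.888, 0.405], [-0.416, 0.459, -0.785], [-0.883, 0.001, 0.469]]
contact_force: [0.7, -0.4, -1.5]
grip_width: 43.5
[-24.98822228  29.10020834  36.35275776 127.7989119   28.02376856
  13.77785015   6.41037021] [ 556.06652035 -194.37524986  195.61476929] [[ 0.21712934  0.88726497  0.40695912]
 [-0.41584283  0.46125911 -0.78378235]
 [-0.88313622  0.00095111  0.46911566]]
```

View pics/c2.png

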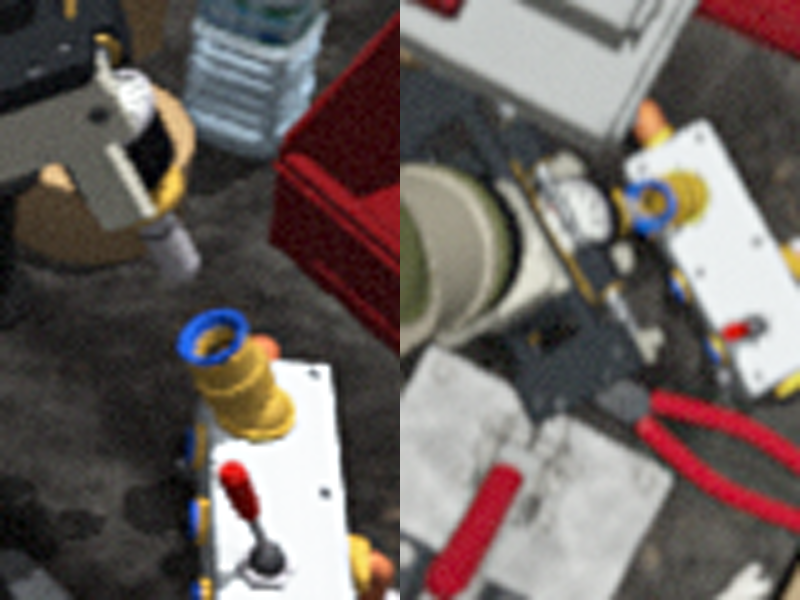

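Scene crop: the stem end is at about (185,272) and the port mouth at (213,335), with the stem parallel to the barrel. Next I check the projections numerically.

```bash
python3 - <<'E'
from h import *
s,t=load("pics/scene2.npz"),load("pics/top2.npz")
R=np.array([[.217,.887,.407],[-.416,.461,-.784],[-.883,.001,.469]]); p=np.array([556.1,-194.4,195.6])
# block top in the top view: contour of white on plane z=50
P=pts(t); hsv=cv2.cvtColor(t["frame"],cv2.COLOR_RGB2HSV); V=hsv[...,2]; S=hsv[...,1]
m=((V>140)&(S<50)&(P[...,2]>38)&(P[...,2]<62)).astype(np.uint8); m[:,:318]=0; m[:180]=0;m[245:]=0;m[:,362:]=0
n,L,st,ce=cv2.connectedComponentsWithStats(m); i=1+np.argmax(st[1:,4])
c=max(cv2.findContours((L==i).astype(np.uint8),0,1)[0],key=cv2.contourArea)[:,0]
W=np.array([onz(t,u,v,50)[:2] for u,v in c]); r=cv2.minAreaRect(W.astype(np.float32)); print("rect top",r,cv2.boxPoints(r).round(0).tolist())
P=pts(s); hsv=cv2.cvtColor(s["frame"],cv2.COLOR_RGB2HSV); V=hsv[...,2]; S=hsv[...,1]
m=((V>140)&(S<50)&(P[...,2]>40)&(P[...,2]<60)).astype(np.uint8); m[:,:338]=0; m[:218]=0;m[290:]=0;m[:,385:]=0
n,L,st,ce=cv2.connectedComponentsWithStats(m); i=1+np.argmax(st[1:,4])
c=max(cv2.findContours((L==i).astype(np.uint8),0,1)[0],key=cv2.contourArea)[:,0]
W=np.array([onz(s,u,v,50)[:2] for u,v in c]); r=cv2.minAreaRect(W.astype(np.float32)); print("rect sc",r,cv2.boxPoints(r).round(0).tolist())
for k in(65,70,75): print("tip",k,(proj(s,p+R[:,0]*k)-[300,150])*5)
a=-R[:,0]; 
for M in([580.2,-238.2,96],[577.3,-237.6,98.2]):
    M=np.array(M); print("M",(proj(s,M)-[300,150])*5,(proj(t,M)-[275,160])*5)
    # outer ring ellipse centre: project circle r16.5
    th=np.linspace(0,6.28,40); C=[M+16.5*(R[:,1]*np.cos(x)+R[:,2]*np.sin(x)) for x in th]
    for cc,o in((s,[300,150]),(t,[275,160])): q=(np.array([proj(cc,x) for x in C])-o)*5; print(q.min(0).round(),q.max(0).round())
for cc,o in((s,[300,150]),(t,[275,160])):
    h=cv2.cvtColor(cc["frame"],cv2.COLOR_RGB2HSV).astype(int); m=(h[...,0]>98)&(h[...,0]<128)&(h[...,1]>100); m[:o[1]+30]=0; m[o[1]+76:]=0; m[:,:o[0]+30]=0;m[:,o[0]+60:]=0
    v,u=np.nonzero(m); print("ring bbox",(u.min()-o[0])*5,(v.min()-o[1])*5,(u.max()+1-o[0])*5,(v.max()+1-o[1])*5)
E
```

```text
rect top ((553.5440063476562, -287.30615234375), (160.44711303710938, 57.20449447631836), 26.69758415222168) [[469.0, -298.0], [495.0, -349.0], [638.0, -277.0], [612.0, -226.0]]
rect sc ((553.6980590820312, -287.2927551269531), (160.50241088867188, 56.738826751708984), 26.651958465576172) [[469.0, -298.0], [495.0, -349.0], [638.0, -277.0], [613.0, -226.0]]
tip 65 [176.42698612 261.08636996]
tip 70 [180.8876169  269.19853282]
tip 75 [185.31816305 277.25598335]
M [210.86682663 334.26120467] [247.29029022 202.04865736]
[175. 306.] [247. 363.]
[221. 174.] [274. 230.]
M [207.35489357 334.09206894] [246.64494724 206.30171721]
[171. 305.] [244. 363.]
[221. 178.] [273. 234.]
ring bbox 150 155 250 365
ring bbox 225 180 285 305
```

```bash
cat > e.py <<'E'
from workcell import *
import numpy as np
o=get_obs(); R=np.array(o["orientation"]); p=np.array(o["position"]); M=np.array([579.4,-238.5,96]); a=np.array([-.2107,.4195,.883])
d=p-M; l=d@a; e=a*l-d; print("t",o["time_s"],"along",round(l,1),"tip above mouth",round(l-70.2,1),"shift tool yz",(R.T@e).round(1),"axis err tool",(R.T@np.cross(-R[:,0]*-1,-a)*57.3).round(1),"F tool",(R.T@o["contact_force"]).round(1),"grip",round(o["grip_width"],1))
E
python3 -m jog '[[[0,1,-2.7,0,0,0],[0,0,0,0,0,0],[0,0,0,0,0,0],[0,0,0,0,0,0]]]'; python3 e.py
```

```text
time_s: 7.92
position: [555.8, -191.8, 193.9]
orientation: [[0.217, 0.887, 0.408], [-0.416, 0.462, -0.783], [-0.883, 0.0, 0.469]]
contact_force: [0.8, 0.4, -1.4]
grip_width: 43.3
t 7.9167 along 111.1 tip above mouth 40.9 shift tool yz [-0.   0.1  0.2] axis err tool [ 0.   0.  -0.4] F tool [ 1.3  0.9 -0.6] grip 43.3
```

Aligned. I'll descend in stages.

```bash
python3 -m jog '[[[8,0,0,0,0,0],[8,0,0,0,0,0],[8,0,0,0,0,0],[8,0,0,0,0,0],[4,0,0,0,0,0],[0,0,0,0,0,0],[0,0,0,0,0,0]]]'; python3 e.py
python3 -m jog '[[[4,0,0,0,0,0],[4,0,0,0,0,0],[4,0,0,0,0,0],[0,0,0,0,0,0],[0,0,0,0,0,0]]]'; python3 e.py
```

```text
time_s: 8.5
position: [563.1, -207.8, 161.6]
orientation: [[0.215, 0.888, 0.407], [-0.417, 0.46, -0.784], [-0.883, -0.001, 0.469]]
contact_force: [0.1, -0.4, -0.5]
grip_width: 43.4
t 8.5 along 74.2 tip above mouth 4.0 shift tool yz [-0.   0.8 -0.2] axis err tool [ 0.   0.  -0.3] F tool [ 0.7 -0.1  0.1] grip 43.4
time_s: 8.92
position: [566.1, -212.4, 151.3]
orientation: [[0.216, 0.888, 0.407], [-0.417, 0.461, -0.784], [-0.883, -0.0, 0.469]]
contact_force: [-0.2, 0.6, -1.7]
grip_width: 43.4
t 8.9167 along 62.6 tip above mouth -7.6 shift tool yz [-0.   0.2 -0.1] axis err tool [-0.   0.  -0.4] F tool [ 1.2  0.1 -1.4] grip 43.4
```

Inside the mouth with no contact. Continue to the seal, then to the floor.

```bash
python3 -m jog '[[[3,0,0,0,0,0],[3,0,0,0,0,0],[3,0,0,0,0,0],[3,0,0,0,0,0],[0,0,0,0,0,0],[0,0,0,0,0,0]]]'; python3 e.py
python3 -m jog '[[[2,0,0,0,0,0],[2,0,0,0,0,0],[2,0,0,0,0,0],[0,0,0,0,0,0],[0,0,0,0,0,0]]]'; python3 e.py
```

```text
time_s: 9.42
position: [569.6, -216.9, 140.7]
orientation: [[0.218, 0.887, 0.407], [-0.416, 0.462, -0.783], [-0.883, 0.001, 0.469]]
contact_force: [4.7, -0.9, -8.7]
grip_width: 43.5
t 9.4167 along 50.6 tip above mouth -19.6 shift tool yz [-0.  -1.  -0.1] axis err tool [-0.  -0.  -0.5] F tool [ 9.1  3.8 -1.5] grip 43.5
time_s: 9.83
position: [570.9, -219.3, 135.5]
orientation: [[0.218, 0.887, 0.407], [-0.416, 0.462, -0.783], [-0.883, 0.001, 0.469]]
contact_force: [6.2, 0.5, -6.8]
grip_width: 43.5
t 9.8333 along 44.7 tip above mouth -25.5 shift tool yz [-0.  -1.  -0.1] axis err tool [ 0.  -0.  -0.5] F tool [ 7.2  5.7 -1. ] grip 43.5
```

```bash
python3 -m jog '[[[0,0,0,0,0,0],[0,0,0,0,0,0],[0,0,0,0,0,0]]]'; python3 e.py
python3 -m jog '[[[1.5,0.7,0,0,0,0],[1.5,0,0,0,0,0],[0,0,0,0,0,0],[0,0,0,0,0,0]]]'; python3 e.py
python3 - <<'E'
from workcell import *
import cv2,numpy as np
c=camera("scene");np.savez("pics/scene3.npz",**c)
cv2.imwrite("pics/s3.png",cv2.resize(c["frame"][180:255,300:400,::-1],(800,600),interpolation=cv2.INTER_CUBIC))
E
```

```text
time_s: 10.08
position: [570.9, -219.3, 135.4]
orientation: [[0.218, 0.887, 0.407], [-0.416, 0.462, -0.783], [-0.883, 0.001, 0.469]]
contact_force: [4.8, 0.6, -7.2]
grip_width: 43.3
t 10.0833 along 44.7 tip above mouth -25.5 shift tool yz [-0.  -1.1 -0. ] axis err tool [ 0.  -0.  -0.5] F tool [ 7.2  4.5 -1.9] grip 43.3
time_s: 10.42
position: [571.7, -220.6, 132.8]
orientation: [[0.217, 0.887, 0.407], [-0.416, 0.461, -0.784], [-0.883, 0.001, 0.469]]
contact_force: [5.6, 0.7, -6.2]
grip_width: 43.7
t 10.4167 along 41.7 tip above mouth -28.5 shift tool yz [-0.  -1.1 -0.1] axis err tool [-0.  -0.  -0.4] F tool [ 6.4  5.2 -1.2] grip 43.7
```

View pics/s3.png

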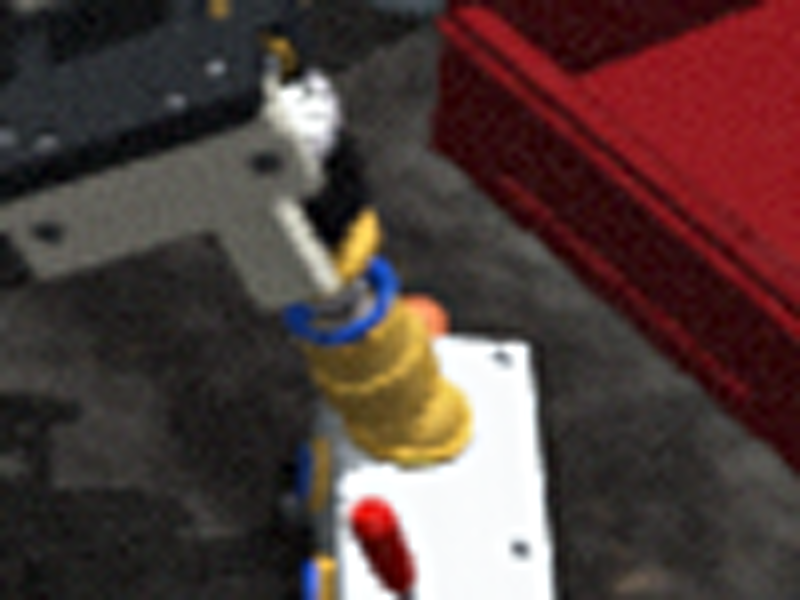

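The stem is inside the blue-ringed mouth with a few mm to go. I'll keep pushing until it stops.

```bash
for i in 1 2 3; do python3 -m jog '[[[1.5,0,0,0,0,0],[0,0,0,0,0,0],[0,0,0,0,0,0]]]' >/dev/null; python3 e.py; done
```

```text
t 10.7167 along 40.2 tip above mouth -30.0 shift tool yz [-0.  -1.1 -0.1] axis err tool [-0.  -0.  -0.4] F tool [ 5.4  4.8 -0.9] grip 43.4
t 10.9667 along 39.9 tip above mouth -30.3 shift tool yz [-0.  -1.1 -0.2] axis err tool [ 0.   0.  -0.5] F tool [-20.2   2.8  -1.8] grip 43.7
t 11.2167 along 39.5 tip above mouth -30.7 shift tool yz [-0.  -1.3 -0.4] axis err tool [-0.   0.  -0.5] F tool [-42.8   0.8  -2.7] grip 43.5
```

The stop is sharp at a depth of 30.0–30.7 mm, so the stem is on the floor. I'll relieve the force, release, and back out along the axis.

```bash
python3 -m jog '[[[-2.2,0,0,0,0,0],[0,0,0,0,0,0],[0,0,0,0,0,0]]]' >/dev/null; python3 e.py
python3 -m jog '[[[0,0,0,0,0,0],[0,0,0,0,0,0],[0,0,0,0,0,0],[0,0,0,0,0,0],[0,0,0,0,0,0],[0,0,0,0,0,0],[0,0,0,0,0,0],[0,0,0,0,0,0]]]' 63; python3 e.py
python3 -m jog '[[[-4,0,0,0,0,0],[-8,0,0,0,0,0],[-12,0,0,0,0,0],[-16,0,0,0,0,0],[-20,0,0,0,0,0],[-20,0,0,0,0,0],[-20,0,0,0,0,0],[0,0,0,0,0,0]]]'; python3 e.py
python3 - <<'E'
from workcell import *
import cv2,numpy as np
I=[]
for n,(u,v) in(("scene",(310,170)),("top",(275,160))):
    c=camera(n);np.savez(f"pics/{n}4.npz",**c); I.append(cv2.resize(c["frame"][v:v+90,u:u+60,::-1],(400,600),interpolation=cv2.INTER_CUBIC))
cv2.imwrite("pics/c4.png",np.hstack(I))
print(get_obs()["q"])
E
```

```text
t 11.4667 along 40.0 tip above mouth -30.2 shift tool yz [-0.  -1.3 -0.3] axis err tool [-0.   0.  -0.5] F tool [-8.7  4.7 -1.2] grip 43.6
time_s: 12.13
position: [571.6, -221.9, 130.9]
orientation: [[0.216, 0.888, 0.407], [-0.417, 0.461, -0.784], [-0.883, -0.0, 0.47]]
contact_force: [0.3, 1.2, -0.6]
grip_width: 70.2
t 12.1333 along 39.4 tip above mouth -30.8 shift tool yz [-0.  -0.5 -0.2] axis err tool [ 0.   0.  -0.3] F tool [ 0.1  0.8 -1.1] grip 70.2
time_s: 12.8
position: [550.4, -179.1, 222.2]
orientation: [[0.22, 0.887, 0.405], [-0.415, 0.461, -0.784], [-0.883, 0.004, 0.47]]
contact_force: [0.8, -0.5, -0.5]
grip_width: 70.1
t 12.8 along 142.5 tip above mouth 72.3 shift tool yz [-0.  -0.7 -0.9] axis err tool [ 0.   0.  -0.6] F tool [0.8 0.5 0.5] grip 70.1
[-16.52608753  23.26929977  20.54610533 126.85389522  44.94240792
  23.34258255 -11.54554195]
```

View pics/c4.png

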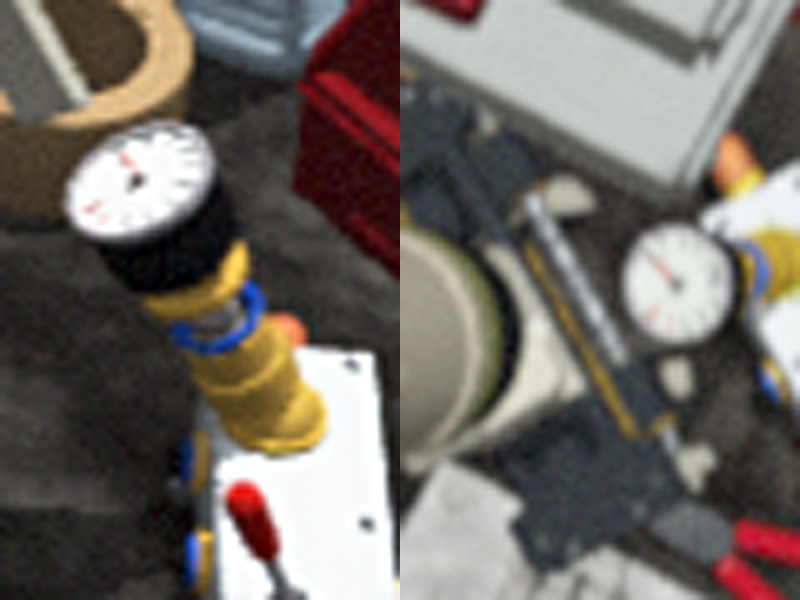

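The stem is seated: the gauge stands in the port with the flange about 16 mm above the ring and the toggle still leaning forward. I'll close the fingers, slide along the block to the toggle side, and bring the tool upright.

```bash
cat > b.py <<'E'
from workcell import *
import numpy as np
o=get_obs(); R=np.array(o["orientation"]); B=np.array([[.4489,.8936,0],[-.8936,.4489,0],[0,0,1]])
print("t",round(o["time_s"],2),"TCP in block",(B.T@(np.array(o["position"])-[553.6,-287.3,0])).round(1),"tool axes in block",(B.T@R).round(2).tolist(),"F",(B.T@o["contact_force"]).round(1),"grip",round(o["grip_width"],1))
E
python3 -m jog '[[[0,-20,0,0,0,0],[0,-26,0,0,0,0],[0,-26,0,0,0,0],[0,-26,0,0,0,0],[0,0,0,0,0,0],[0,0,0,0,0,0]]]' 255 20
python3 -m jog '[[[0,0,0,0,4,0],[0,0,0,0,4,0],[0,0,0,0,4,0],[0,0,0,0,4,0],[0,0,0,0,4,0],[0,0,0,0,4,0],[0,0,0,0,4,0],[0,0,0,0,0,0]]]' ; python3 b.py
python3 - <<'E'
from workcell import *
from h import *
B=np.array([[.4489,.8936,0],[-.8936,.4489,0],[0,0,1]]);O=np.array([553.6,-287.3,0])
e={}
for n in("scene","top"):
    c=camera(n);np.savez(f"pics/{n}5.npz",**c)
    P=(pts(c)-O)@B; h=cv2.cvtColor(c["frame"],cv2.COLOR_RGB2HSV).astype(int)
    m=(abs(P[...,0]+62)<32)&(abs(P[...,1]-45)<30)&(P[...,2]>130)&(P[...,2]<175)&(h[...,1]<70)&(h[...,2]>120); q=P[m]; print(n,m.sum(),q.mean(0).round(1) if m.sum() else "",np.ptp(q,0).round())
    x=P[(abs(P[...,0]-10)<40)&(abs(P[...,1]+45)<12)&(h[...,1]>130)&((h[...,0]<8)|(h[...,0]>172))&(P[...,2]>75)&(P[...,2]<120)]; print("red",len(x),x.mean(0).round(1) if len(x) else "")
print("expected dial",(np.array([-32,45,96])+64*np.array([-.4695,0,.883])).round(1))
E
```

```text
time_s: 13.4
position: [461.7, -226.0, 218.5]
orientation: [[0.214, 0.888, 0.406], [-0.417, 0.459, -0.784], [-0.883, -0.002, 0.469]]
contact_force: [0.2, 1.2, -0.0]
grip_width: 34.5
time_s: 14.07
position: [464.8, -228.8, 218.2]
orientation: [[0.01, 0.89, 0.456], [-0.02, 0.456, -0.89], [-1.0, -0.0, 0.022]]
contact_force: [1.0, -0.9, -0.3]
grip_width: 0.3
t 14.07 TCP in block [-92.2 -53.1 218.2] tool axes in block [[0.02, -0.01, 1.0], [-0.0, 1.0, 0.01], [-1.0, -0.0, 0.02]] F [ 1.3  0.5 -0.3] grip 0.3Traceback (most recent call last):
  File "<stdin>", line 8, in <module>
    return _methods._ptp(a, axis=axis, out=out, **kwargs)
           ~~~~~~~~~~~~~^^^^^^^^^^^^^^^^^^^^^^^^^^^^^^^^^
    umr_maximum(a, axis, None, out, keepdims),
    ~~~~~~~~~~~^^^^^^^^^^^^^^^^^^^^^^^^^^^^^^
ValueError: zero-size array to reduction operation maximum which has no identity
```

```bash
python3 - <<'E'
from h import *
B=np.array([[.4489,.8936,0],[-.8936,.4489,0],[0,0,1]]);O=np.array([553.6,-287.3,0]); r={}
for n in("scene4","top4"):
    c=load(f"pics/{n}.npz"); P=(pts(c)-O)@B; h=cv2.cvtColor(c["frame"],cv2.COLOR_RGB2HSV).astype(int)
    m=(abs(P[...,0]+62)<32)&(abs(P[...,1]-45)<30)&(P[...,2]>130)&(P[...,2]<175)&(h[...,1]<70)&(h[...,2]>120)
    cn=max(cv2.findContours(m.astype(np.uint8),0,1)[0],key=cv2.contourArea); r[n]=(c,cv2.fitEllipse(cv2.convexHull(cn))[0])
    x=P[(abs(P[...,0]+10)<50)&(abs(P[...,1]+45)<14)&(h[...,1]>130)&((h[...,0]<8)|(h[...,0]>172))&(P[...,2]>75)&(P[...,2]<122)]; print(n,"red",len(x),x.mean(0).round(1) if len(x) else "", x.max(0).round() if len(x) else "")
X,e=tri(*r["scene4"],*r["top4"]); print("dial",((X-O)@B).round(1),e.round(1),"expected",(np.array([-32,45,96])+64*np.array([-.4695,0,.883])).round(1))
E
python3 -m jog '[[[20,0,0,0,0.6,0],[25,0,0,0,0.6,0],[25,0,0,0,0,0],[20,0,0,0,0,0],[15,0,0,0,0,0],[0,0,0,0,0,0],[0,0,0,0,0,0]]]'; python3 b.py
```

```text
scene4 red 49 [-25.5 -48.3 103.9] [-18. -44. 114.]
top4 red 12 [-25.  -45.3 107.4] [-17. -42. 113.]
dial [-62.   44.3 152.8] 0.4 expected [-62.   45.  152.5]
time_s: 14.7
position: [463.2, -226.2, 113.1]
orientation: [[-0.002, 0.887, 0.461], [-0.005, 0.461, -0.887], [-1.0, -0.004, 0.003]]
contact_force: [0.6, -0.5, -0.0]
grip_width: 0.4
t 14.7 TCP in block [-95.2 -53.4 113.1] tool axes in block [[0.0, -0.01, 1.0], [-0.0, 1.0, 0.01], [-1.0, -0.0, 0.0]] F [ 0.7  0.2 -0. ] grip 0.4
```

The dial is within 1 mm of its fully-home position. Now push the toggle back along tool z.

```bash
python3 -m jog '[[[0,0,12,0,0,0],[0,0,12,0,0,0],[0,0,12,0,0,0],[0,0,8,0,0,0],[0,0,8,0,0,0],[0,0,8,0,0,0],[0,0,8,0,0,0],[0,0,0,0,0,0]]]' >/dev/null; python3 b.py
python3 -m jog '[[[0,0,5,0,0,0],[0,0,5,0,0,0],[0,0,5,0,0,0],[0,0,0,0,0,0],[0,0,0,0,0,0]]]'>/dev/null; python3 b.py
for i in 1 2; do python3 -m jog '[[[0,0,2,0,0,0],[0,0,2,0,0,0],[0,0,0,0,0,0],[0,0,0,0,0,0]]]'>/dev/null; python3 b.py; done
```

```text
t 15.37 TCP in block [-24.4 -53.2 114. ] tool axes in block [[0.0, -0.01, 1.0], [-0.0, 1.0, 0.01], [-1.0, -0.0, 0.0]] F [-0.2  0.3 -0.5] grip 0.9
t 15.78 TCP in block [-10.4 -52.8 114. ] tool axes in block [[0.0, -0.01, 1.0], [-0.0, 1.0, 0.01], [-1.0, -0.0, 0.0]] F [ 0.1 -0.9  0.1] grip 0.5
t 16.12 TCP in block [ -7.2 -52.8 114. ] tool axes in block [[0.0, -0.01, 1.0], [-0.0, 1.0, 0.01], [-1.0, -0.0, 0.0]] F [-2.6 -0.2 -0.8] grip 0.7
t 16.45 TCP in block [ -2.8 -52.8 114.1] tool axes in block [[0.0, -0.01, 1.0], [-0.0, 1.0, 0.01], [-1.0, -0.0, 0.0]] F [-1.9 -1.9 -1.1] grip 0.5
```

```bash
for i in 1 2 3 4; do python3 -m jog '[[[0,0,2,0,0,0],[0,0,0,0,0,0],[0,0,0,0,0,0]]]'>/dev/null; python3 b.py | cut -c1-60,140-; done
```

```text
t 16.7 TCP in block [ -0.8 -52.8 114.1] tool axes in block [p 0.7
t 16.95 TCP in block [  0.7 -52.7 114.1] tool axes in block ip 0.8
t 17.2 TCP in block [  1.3 -52.7 113.8] tool axes in block [p 0.8
t 17.45 TCP in block [  1.7 -52.8 113.7] tool axes in block 3] grip 0.2
```

The motion has stalled at the stop. I'll check the force, back off, lift clear and look.

```bash
python3 b.py
python3 -m jog '[[[0,0,-6,0,0,0],[0,0,-15,0,0,0],[0,0,-25,0,0,0],[0,0,-25,0,0,0],[0,0,-25,0,0,0],[0,0,0,0,0,0],[0,0,0,0,0,0]]]'>/dev/null; python3 b.py
python3 -m jog '[[[-25,0,0,0,0,0],[-35,0,0,0,0,0],[-35,0,-10,0,0,0],[-25,0,-30,0,0,0],[0,0,-40,0,0,0],[0,0,-40,0,0,0],[0,0,0,0,0,0],[0,0,0,0,0,0]]]'; python3 b.py
python3 - <<'E'
from workcell import *
from h import *
B=np.array([[.4489,.8936,0],[-.8936,.4489,0],[0,0,1]]);O=np.array([553.6,-287.3,0]);I=[]
for n,(u,v) in(("scene",(310,170)),("top",(295,165))):
    c=camera(n);np.savez(f"pics/{n}6.npz",**c); I.append(cv2.resize(c["frame"][v:v+90,u:u+60,::-1],(400,600),interpolation=cv2.INTER_CUBIC))
    P=(pts(c)-O)@B; h=cv2.cvtColor(c["frame"],cv2.COLOR_RGB2HSV).astype(int)
    x=P[(abs(P[...,0]+8)<50)&(abs(P[...,1]+45)<14)&(h[...,1]>130)&((h[...,0]<8)|(h[...,0]>172))&(P[...,2]>75)&(P[...,2]<122)]; print(n,"red",len(x),x.mean(0).round(1) if len(x) else "", x.max(0).round() if len(x) else "")
cv2.imwrite("pics/c6.png",np.hstack(I))
E
```

```text
t 17.45 TCP in block [  1.7 -52.8 113.7] tool axes in block [[-0.0, -0.01, 1.0], [-0.0, 1.0, 0.01], [-1.0, -0.0, -0.0]] F [-13.3  -0.8   4.3] grip 0.2
t 18.03 TCP in block [-90.7 -52.6 114.4] tool axes in block [[0.01, -0.01, 1.0], [-0.0, 1.0, 0.01], [-1.0, -0.0, 0.01]] F [ 1.3 -0.5  0.8] grip 0.8
time_s: 18.7
position: [410.6, -122.6, 234.4]
orientation: [[0.003, 0.887, 0.461], [-0.005, 0.461, -0.887], [-1.0, 0.001, 0.006]]
contact_force: [0.6, -0.3, -0.9]
grip_width: 0.4
t 18.7 TCP in block [-211.4  -53.9  234.4] tool axes in block [[0.01, -0.01, 1.0], [0.0, 1.0, 0.01], [-1.0, 0.0, 0.01]] F [ 0.5  0.4 -0.9] grip 0.4
scene red 73 [ 12.7 -46.7 102.1] [ 23. -39. 111.]
top red 15 [ 12.6 -44.4 104.7] [ 21. -42. 115.]
```

View pics/c6.png

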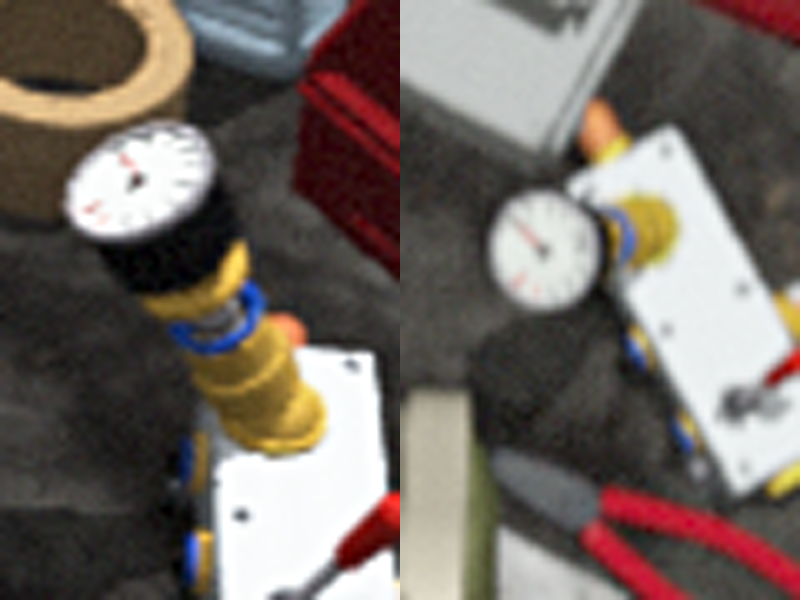

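The lever leans fully back. It stalled against its stop at 13 N, and the red sleeve moved from x −25 to +13. The gauge is unchanged in the port and the robot is clear, so I hand in.

```bash
python3 - <<'E'
from workcell import *
print(get_obs()["time_s"]); hand_in()
E
```

```text
18.8
the job is handed in; nothing more can be done
```

I took the gauge off the hook, pushed it fully home in the blue-ringed port, then flipped the red toggle back until it met its stop. I handed in at 18.8 s with the arm clear.

**Last checks**
- **Gauge:** the stem stopped firmly at about 30 mm depth, with the push rising to about 43 N on the floor. After I let go, the dial was measured within 1 mm of where it should be when fully home. The final picture shows it unchanged.
- **Toggle:** it stalled against its stop at 13 N. By geometry that is about 30° back, and the picture shows it leaning back. The depth reading on the red sleeve gave about 26°. I put that down to the cameras seeing only its front surface.
- **Bystanders:** I felt no contact with them. I did not measure their positions again afterwards.

**What disagreed:** while the stem was sliding through the seal, the wrist force along the axis read 5–9 N in the opposite direction to what I expected. I found no explanation for it.

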